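Scrape broken porcelain off the bench plate into the catch tray

ROBOT

A 7-joint arm with a two-finger parallel gripper is mounted at the origin on the work surface. World frame = base frame: x ahead of the robot, y to its left, z up, the work surface at z = 0. Lengths are in m, angles in rad, forces in N, time in s.
With the tool pointing down it reaches from about 0.425 to 0.925 m from the base axis. Payload 6.8 kg.
Tool frame: the origin (TCP) lies where the fingers leave the gripper's body, on its centre line; the fingertips stand 73 mm ahead of it and the grasp point (between the pads) lies 54 mm ahead of it; z points along the fingers, y is the line along which they close (so a half turn about z gives the same grasp; the last joint's range is limited). The gripper opens to 85 mm and grips with 20 to 120 N. Pads are 22 mm wide; open, the fingers measure 114 mm over their backs; the gripper's body (76 mm by 85 mm) begins 54 mm behind the grasp point. The pads swing forward as they close: fully open they stand 13 mm farther back than shut.
Start: joints at [-1.299, 0.477, 0.022, 1.555, -0.011, 1.109, -0.083], TCP at [0.25, 0.627, 0.304] pointing down, gripper open.
Joint ranges: [-2.96, 2.96], [-0.34, 2.1], [-1.41, 1.46], [0.24, 2.44], [-1.37, 4.51], [0.17, 1.92], [-2.96, 2.96]. Speed limits (rad/s): [2.39, 2.39, 3.14, 3.14, 3.14, 3.14, 3.14].

INTERFACE

Orientations are given as a rotation vector (axis times angle).
In Python, from bench import r gives the robot as it stands.
- The arm moves only by the tool pendant, called after "Request:" as name([rows], argument=value, ...), one row to a line, values as JSON. Schema: {"type":"object","properties":{"ticks":{"type":"array","items":{"type":"array","prefixItems":[{"type":"array","items":{"type":"number"},"minItems":3,"maxItems":3},{"type":"array","items":{"type":"number"},"minItems":3,"maxItems":3}],"minItems":2,"maxItems":2},"minItems":1,"maxItems":5},"jaw":{"type":"number"},"force":{"type":"number"},"only":{"type":"string"},"quiet":{"type":"boolean"},"lines":{"type":"string"}},"required":["ticks"],"additionalProperties":false}. ticks is a list of rows, 1 to 5 of them, each written [[dx, dy, dz], [rx, ry, rz]]: dx, dy, dz in m, then a rotation vector rx, ry, rz in rad; each row is the pose to reach, as a shift and turn from the pose commanded when the call began, along the tool's axes at that moment; what a row does not reach only later rows make up. A row lasts 1/10 s, in which the tool goes at most 0.05 m and 0.15 rad, less where a joint would pass 70% of its speed; a pose out of reach is approached as far as the arm can. jaw is the finger opening in m, set as the call begins (left out keeps the last). The fingers move at their own pace and stop on an object; force is the grip in N (left out, the last holds). Time passes only in rows, so rows that do not move let the fingers close. The tool returns the time, the measured TCP pose, the force, the opening and the grip force at its end. only (a regular expression) keeps the lines of the reply that match it, lines (a string "A,B") keeps lines A to B, and quiet returns only ok. Input that does not fit is refused with a message, and nothing moves.
- r.get_obs(): the state, without advancing time (a new reading comes with each control period).
- r.grab_frame(name): name is "side" or "top" or "wrist"; returns (picture, depth): 384x512x3 uint8, blue, green, red; 384x512 float32, m along the optical axis (not along the pixel's ray), 0 where there is no reading.
- r.camera_info(name): a dict with "camera_matrix" (3x3 intrinsics, pixels), "k1" (the pictures are not rectified: a ray, as slopes to the right and down, at radius r is drawn at 1 + k1 r^2 times it, then the intrinsics apply), "R" (3x3) and "t" (3): a world point X has camera coordinates R X + t. Camera axes: x right, y down, z forward; pixel columns grow to the right and rows downward; lengths in m; the calibration is good to about 2 mm. A picture is of the moment at which its call begins: read the wrist's pose just before it. camera_info takes no time and is no camera call; for the wrist camera it gives the pose at the moment of the call.
- r.hand_in(): hands the job in; it is judged then, once.
The state is a dict: "clock": time; "joints": joint angles; "qvel": joint speeds; "tau": joint torques, N m; "tcp_pos": TCP position; "orientation": TCP orientation; "contact_force": force on the tool from outside, world axes, zero at the start; "moment": the same for the moment, N m; "grip_width": finger opening in m; "gripper_force": force on a finger pad.
Only numpy, scipy, OpenCV 4.12 (cv2) and the standard library are available. Lean on these libraries where they do the work, as an engineer would, in place of code of your own. Each camera call takes 0.05 s, during which the arm holds its last target. There are 200 camera calls.

TASK

A crucible lid has broken on the steel plate. Pick up the white scraper block by its grip and use it to push both sharp porcelain shards off the plate into the catch tray joined to its end, never touching the shards with the gripper. Then set the scraper down, without dropping it, standing upright on the bench, clear of the plate and tray.

Things in the scene. Friction and masses are not known exactly. Their poses are not given: they have to be found in the camera images.
- station: Fixed dark steel plate, 150 (x) by 220 (y) mm, top 36 mm above the bench, no rim, with a grey open catch tray joined to its +y end, no wall between. Tray 170 (x) by 120 (y) mm, floor 10 mm above the bench, outer walls 26 mm high, 5 mm thick. Origin: on the bench under the plate's centre, z up; the plate ends and the tray begins at y = +110 mm, the tray ends at +230 mm.
- scraper: White plastic block, about 100 to 210 g, standing loose on the bench left or right of the station (a white bottle stands on the other side): 110 mm long (x), 24 thick (y), 30 high, with an upright grip mid-top, 60 mm long (x), 20 thick (y), from 30 to 75 mm above the foot. Either long side (facing y) can push. Origin: centre of the foot, z up.
- shard_a: Shard of white porcelain, irregular, about 28 by 20 mm; 8 mm thick, about 12 g; origin at the centre of its underside. It starts lying flat on the steel plate, its centre within 25 mm of the plate's long centre line (x = 0) and at least 80 mm from the plate's end oppopoint the tray.
- shard_b: Shard of white porcelain, irregular, about 25 by 22 mm; 8 mm thick, about 12 g; origin at the centre of its underside. It starts lying flat on the steel plate, its centre within 25 mm of the plate's long centre line (x = 0) and at least 80 mm from the plate's end oppopoint the tray.

How it is judged:
On the way, in this order (a step that is already met when the one before it is completed fails the run):
1. the scraper's foot is down on the plate (within 8 mm of its top) (z of scraper in the frame of station between 0.03 and 0.044 m and x of scraper in the frame of station between -0.075 and 0.075 m and y of scraper in the frame of station between -0.12 and 0.12 m), for 0.1 s.
2. both shards are in the catch tray (y of shard_a in the frame of station between 0.105 and 0.232 m and x of shard_a in the frame of station between -0.086 and 0.086 m and z of each of shard_a, shard_b in the frame of station below 0.03 m and y of shard_b in the frame of station between 0.105 and 0.232 m and x of shard_b in the frame of station between -0.086 and 0.086 m), for 0.2 s.
At the end, for the whole second after the job is handed in: Both shards lie at rest in the catch tray (origin within the tray's outline and below 30 mm), and the released scraper stands at rest on its foot on the bench, not on the plate or in the tray: foot less than 6 mm above the bench, upright within about 8.5 degrees (all of step 2 and height (world z) of scraper below 0.006 m and angle between scraper's own z axis and vertical below 0.15 rad and linear speed of each of scraper, shard_a, shard_b below 0.02 m/s); the robot touches nothing.
It fails at once if the gripper or arm touches a shard (contact force between any of the fingers, the arm and shard_a above 0.3 N or contact force between any of the fingers, the arm and shard_b above 0.3 N).
It fails at once if the scraper is dropped or thrown (moves faster than 0.7 m/s while not held) (linear speed of scraper above 0.7 m/s and contact force between the fingers and scraper below 0.1 N).
It also fails if it takes over 56 s, if anything falls off the work surface, if the arm or the gripper's body presses on something with over 40 N, if the wrist force passes 120 N, or if a joint passes its speed limit or range.

## Working session

There is one attempt and no reset: what is moved stays moved. The work goes in short steps, Python scripts to look and compute and a tool call to move; the robot and the scene stay as the last step left them, time stands still between calls to the robot, and variables do not carry over. Pictures are saved under pics/ and viewed, at most 10 in all, crops included, and the job is handed in when it is done.

```bash
ls; mkdir -p pics
```

Run:
```python
from bench import r
import cv2,numpy as np
o=r.get_obs();print(o['clock'],o['tcp_pos'],o['orientation'],o['grip_width'])
for n in("top","side"):
    im,d=r.grab_frame(n);cv2.imwrite(f"pics/{n}0.png",im);np.save(f"pics/{n}0.npy",d)
    print(n,r.camera_info(n))
```

```text
bench.py
pics
0.0 [0.25006868 0.62646074 0.30290057] [-5.92847845e-01 -3.08495322e+00  2.92700666e-03] 0.08526810263751548
top {'camera_matrix': array([[348.82273925,   0.        , 259.30627789],
       [  0.        , 348.82273925, 193.39380713],
       [  0.        ,   0.        ,   1.        ]]), 'k1': -0.04020644321315707, 'R': array([[ 0.01932817, -0.99978285,  0.00778914],
       [-0.99731607, -0.01982958, -0.07048009],
       [ 0.07061924, -0.00640598, -0.99748277]]), 't': array([0.03407276, 0.52999502, 0.8358992 ])}
side {'camera_matrix': array([[368.91665327,   0.        , 256.31393439],
       [  0.        , 368.91665327, 197.39840474],
       [  0.        ,   0.        ,   1.        ]]), 'k1': -0.02871421327597646, 'R': array([[-0.89848322, -0.4387586 ,  0.01479166],
       [-0.33923608,  0.67250766, -0.65776313],
       [ 0.27865173, -0.596007  , -0.75307959]]), 't': array([0.48967108, 0.18945871, 0.78783597])}
```

View pics/top0.png

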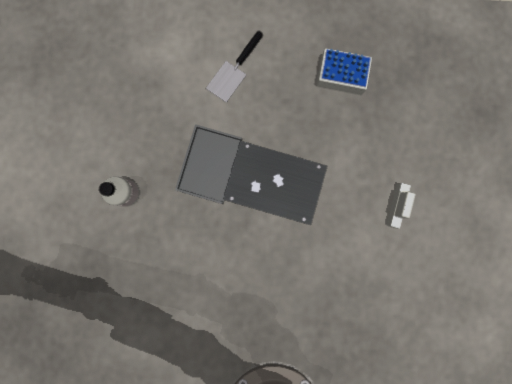

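View pics/side0.png

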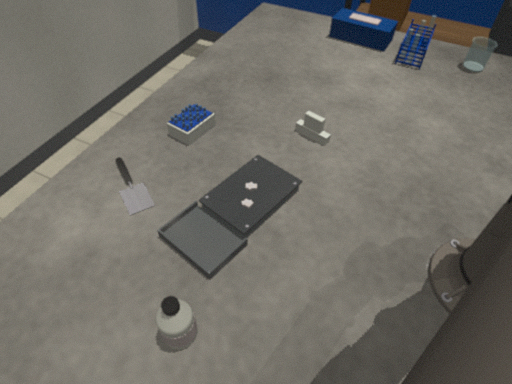

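The top view shows the plate at about (225–327, 140–222), the tray to its left (180–240, 127–202), the shards at (256,187) and (278,181), and the scraper at (401,205). The bottle is at (115,190). The side view agrees.

Create h.py:
```python
import cv2,numpy as np
from bench import r
def rays(n,px,ci=None):
    c=ci or r.camera_info(n);K=c['camera_matrix']
    u=cv2.undistortPoints(np.float64(px).reshape(-1,1,2),K,np.array([c['k1'],0,0,0.]))[:,0]
    return np.c_[u,np.ones(len(u))],c
def onz(n,px,z,ci=None):
    d,c=rays(n,px,ci);C=-c['R'].T@c['t'];w=d@c['R']
    return C+w*((z-C[2])/w[:,2])[:,None]
def bydepth(n,px,dep,ci=None):
    d,c=rays(n,px,ci);return (d*np.float64(dep)[:,None]-c['t'])@c['R']
def rect(p):
    (c,s,a)=cv2.minAreaRect(np.float32(p[:,:2]));return np.round(cv2.boxPoints((c,s,a)),4).tolist(),np.round(c,4),np.round(s,4)
```

Run:
```python
from h import *
for n,(a,b,c,d),pl in(("top",(380,170,430,240),(170,115,340,235)),):
    im=cv2.imread(f"pics/{n}0.png");D=np.load(f"pics/{n}0.npy")
    def pts(m):
        y,x=np.nonzero(m);return np.c_[x,y]
    g=im.min(2)
    m=np.zeros(g.shape,bool);m[b:d,a:c]=(g[b:d,a:c]>150)
    px=pts(m);P=bydepth(n,px,D[px[:,1],px[:,0]])
    print(len(P),np.histogram(P[:,2],bins=np.arange(-.01,.1,.01)))
    for lo,hi in((.022,.038),(.065,.085)):
        k=(P[:,2]>lo)&(P[:,2]<hi);print(lo,k.sum(),np.median(P[k,2]),rect(P[k]))
    a,b,c,d=pl
    m=np.zeros(g.shape,np.uint8);m[b:d,a:c]=(g[b:d,a:c]>150)
    k,l,s,ce=cv2.connectedComponentsWithStats(m)
    for i in range(1,k):
        if s[i,4]>15:
            q=pts(l==i);print('shard',s[i],onz(n,[ce[i]],.044),rect(onz(n,q,.044)))
    m=np.zeros(g.shape,bool);m[b:d,a:c]=(im[b:d,a:c].max(2)<75)
    px=pts(m);P=bydepth(n,px,D[px[:,1],px[:,0]])
    k=(P[:,2]>.030)&(P[:,2]<.042)
    mm=np.zeros(g.shape,np.uint8);q=px[k];mm[q[:,1],q[:,0]]=1
    mm=cv2.morphologyEx(mm,cv2.MORPH_OPEN,np.ones((7,7)));q=pts(mm)
    print('plate',rect(onz(n,q,.036)),np.median(P[k,2]))
```

```text
375 (array([  0,   0,   0, 131,  44,   0,   0,   0, 198,   0]), array([-0.01,  0.  ,  0.01,  0.02,  0.03,  0.04,  0.05,  0.06,  0.07,
        0.08,  0.09]))
0.022 175 0.028888412091152213 ([[0.4505999982357025, -0.2973000109195709], [0.5566999912261963, -0.3255999982357025], [0.5626000165939331, -0.3034000098705292], [0.45649999380111694, -0.2752000093460083]], array([ 0.5066, -0.3004]), array([0.0229, 0.1098]))
0.065 198 0.07364909858789863 ([[0.47609999775886536, -0.3028999865055084], [0.5328999757766724, -0.3165000081062317], [0.5374000072479248, -0.2976999878883362], [0.4805999994277954, -0.2840999960899353]], array([ 0.5068, -0.3003]), array([0.0193, 0.0584]))
shard [273 175  10  12  80] [[0.56046447 0.00094363 0.044     ]] ([[0.5440000295639038, -0.000699999975040555], [0.5566999912261963, -0.01590000092983246], [0.5776000022888184, 0.00139999995008111], [0.5649999976158142, 0.016699999570846558]], array([5.608e-01, 4.000e-04]), array([0.0272, 0.0198]))
shard [252 182   8  10  72] [[0.54364817 0.05429001 0.044     ]] ([[0.532800018787384, 0.06210000067949295], [0.5331000089645386, 0.04540000110864639], [0.5546000003814697, 0.045899998396635056], [0.5543000102043152, 0.0625]], array([0.5437, 0.054 ]), array([0.0215, 0.0167]))
plate ([[0.4934999942779541, -0.09489999711513519], [0.6164000034332275, -0.11320000141859055], [0.6486999988555908, 0.10379999876022339], [0.5257999897003174, 0.12210000306367874]], array([0.5711, 0.0045]), array([0.2194, 0.1242])) 0.03531918845356209
```

Run:
```python
from h import *
n="top";D=np.load("pics/top0.npy")
y,x=np.mgrid[115:235,170:345];px=np.c_[x.ravel(),y.ravel()]
P=bydepth(n,px,D[px[:,1],px[:,0]])
k=(P[:,2]>.030)&(P[:,2]<.05)
m=np.zeros(D.shape,np.uint8);m[px[k,1],px[k,0]]=1
m=cv2.morphologyEx(m,cv2.MORPH_OPEN,np.ones((7,7)))
q=np.argwhere(m)[:,::-1];b=rect(onz(n,q,.036));print('plate',b)
k=P[:,2]>.016
m=np.zeros(D.shape,np.uint8);m[px[k,1],px[k,0]]=1
m=cv2.morphologyEx(m,cv2.MORPH_CLOSE,np.ones((3,3)))
print('all',rect(P[k]))
c,s,a=cv2.minAreaRect(np.float32(P[k][:,:2]));print(a)
im=cv2.imread("pics/top0.png")[110:240,165:345];cv2.imwrite("pics/crop.png",cv2.resize(im,None,fx=4,fy=4))
```

```text
plate ([[0.4546999931335449, -0.07989999651908875], [0.599399983882904, -0.11879999935626984], [0.656499981880188, 0.0934000015258789], [0.511900007724762, 0.13230000436306]], array([0.5556, 0.0068]), array([0.2197, 0.1498]))
all ([[0.4296000003814697, -0.07129999995231628], [0.5968999862670898, -0.12540000677108765], [0.7037000060081482, 0.2045000046491623], [0.5364999771118164, 0.25870001316070557]], array([0.5667, 0.0666]), array([0.3468, 0.1758]))
72.05532836914062
```

View pics/crop.png

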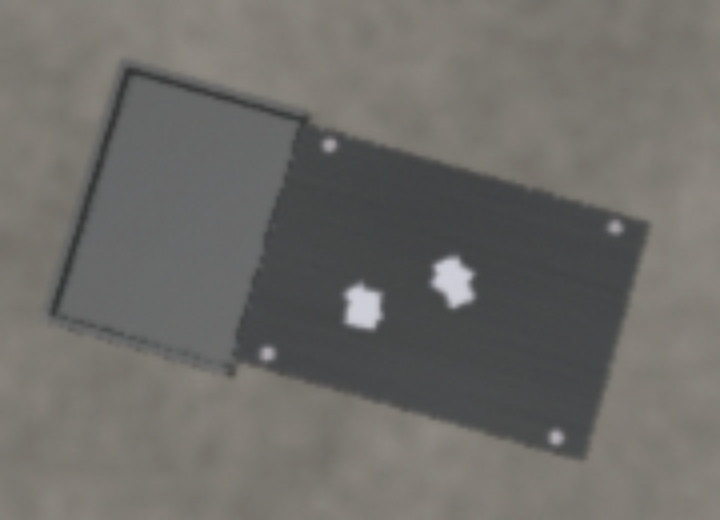

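The plate fits 150×220 mm, with its centre at (0.5556, 0.0068) and yaw −15°. The scraper has nearly the same yaw, about −14.5°. I'll write a helper that gives tool-axis deltas, then make the first transit move around the inner reach limit.

Create to.py:
```python
import sys,numpy as np
from bench import r
from scipy.spatial.transform import Rotation as R
# usage: to.py x y z yawdeg(of tool y)  -> delta in tool axes; 'S' prefix: x,y in station frame
S=np.array([.5556,.0068]);a=np.radians(-15.05);M=np.array([[np.cos(a),-np.sin(a)],[np.sin(a),np.cos(a)]])
o=r.get_obs();Q=R.from_rotvec(o['orientation'])
v=sys.argv[1:]
st=v[0]=='S'
if st:v=v[1:]
p=np.array(v[:3],float)
if st:p[:2]=S+M@p[:2]
w=np.radians(float(v[3]))
T=R.from_matrix(np.c_[[np.sin(w),-np.cos(w),0],[np.cos(w),np.sin(w),0],[0,0,-1]])
print('t',round(o['clock'],2),'tcp',np.round(o['tcp_pos'],4),'station',np.round(M.T@(o['tcp_pos'][:2]-S),4),'F',np.round(o['contact_force'],1))
print('delta',np.round(Q.inv().apply(p-o['tcp_pos']),4),'rot',np.round((Q.inv()*T).as_rotvec(),4))
```

```text
(no output)
```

Request:
pendant([
  [[-0.037, -0.0257, 0], [0, 0, 0]],
  [[-0.074, -0.0514, 0], [0, 0, 0]],
  [[-0.111, -0.0771, 0], [0, 0, 0]],
  [[-0.148, -0.103, 0], [0, 0, 0]],
  [[-0.185, -0.1285, 0], [0, 0, 0]],
])

```text
clock: 0.6
tcp_pos: [0.3751, 0.4371, 0.3036]
orientation: [-0.593, -3.085, 0.001]
contact_force: [0.3, 1.3, -0.7]
grip_width: 0.0852
gripper_force: 0.0Traceback (most recent call last):
```

```bash
python3 to.py .5 .2 .3 75
```

```text
  File "to.py", line 13, in <module>
    T=R.from_matrix(np.c_[[np.sin(w),-np.cos(w),0],[np.cos(w),np.sin(w),0],[0,0,-1]])
  File "scipy/spatial/transform/_rotation.pyx", line 1143, in scipy.spatial.transform._rotation.Rotation.from_matrix
ValueError: Non-positive determinant (left-handed or null coordinate frame) in rotation matrix 0: [[ 0.96592583  0.25881905  0.        ]
 [-0.25881905  0.96592583  0.        ]
 [ 0.          0.         -1.        ]].
```

```bash
sed -i 's/\[np.sin(w),-np.cos(w),0\]/[-np.sin(w),np.cos(w),0]/' to.py
```

Request:
pendant([
  [[-0.037, -0.0257, 0], [0, 0, -0.024]],
  [[-0.074, -0.0514, 0], [0, 0, -0.048]],
  [[-0.111, -0.0771, 0], [0, 0, -0.072]],
  [[-0.148, -0.103, 0], [0, 0, -0.096]],
  [[-0.185, -0.1285, 0], [0, 0, -0.12]],
])

```text
clock: 1.1
tcp_pos: [0.4991, 0.2493, 0.3037]
orientation: [-0.405, -3.115, 0.0]
contact_force: [0.4, 0.6, -0.6]
grip_width: 0.0854
gripper_force: 0.0
```

```bash
python3 to.py .507 -.3 .22 75.2
```

```text
t 1.1 tcp [0.4991 0.2493 0.3037] station [-0.1175  0.2195] F [ 0.4  0.6 -0.6]
delta [-0.1482 -0.5289  0.0838] rot [-0.0002 -0.0003 -0.0004]
```

Request:
pendant([
  [[-0.013, -0.047, 0], [0, 0, 0]],
  [[-0.026, -0.094, 0], [0, 0, 0]],
  [[-0.039, -0.141, 0], [0, 0, 0]],
  [[-0.052, -0.188, 0], [0, 0, 0]],
  [[-0.065, -0.235, 0], [0, 0, 0]],
], quiet=true)

```text
ok
```

Request:
pendant([
  [[-0.013, -0.047, 0], [0, 0, 0]],
  [[-0.026, -0.094, 0], [0, 0, 0]],
  [[-0.039, -0.141, 0], [0, 0, 0]],
  [[-0.052, -0.188, 0], [0, 0, 0]],
  [[-0.065, -0.235, 0], [0, 0, 0]],
])

```text
clock: 2.1
tcp_pos: [0.503, -0.2383, 0.3038]
orientation: [-0.406, -3.115, -0.0]
contact_force: [0.3, 0.5, 0.6]
grip_width: 0.0856
gripper_force: 0.0
```

```bash
python3 to.py .507 -.3 .20 75.2
```

```text
t 2.1 tcp [ 0.503  -0.2383  0.3038] station [ 0.0129 -0.2504] F [0.3 0.5 0.6]
delta [-0.0197 -0.0586  0.1038] rot [ 0.0002 -0.0002 -0.0011]
```

Request:
pendant([
  [[-0.01, -0.03, 0.03], [0, 0, 0]],
  [[-0.02, -0.0586, 0.06], [0, 0, 0]],
  [[-0.02, -0.0586, 0.104], [0, 0, 0]],
  [[-0.02, -0.0586, 0.104], [0, 0, 0]],
  [[-0.02, -0.0586, 0.104], [0, 0, 0]],
])

```text
clock: 2.6
tcp_pos: [0.5075, -0.2977, 0.1997]
orientation: [-0.406, -3.113, -0.001]
contact_force: [0.3, -0.6, 0.4]
grip_width: 0.0852
gripper_force: 0.0
```

Run:
```python
from h import *
c=r.camera_info("wrist");im,d=r.grab_frame("wrist");cv2.imwrite("pics/w1.png",im)
y,x=np.nonzero((d>0)&(im.min(2)>140));P=bydepth("wrist",np.c_[x,y],d[y,x],c)
for lo,hi in((.024,.036),(.068,.085)):
    k=(P[:,2]>lo)&(P[:,2]<hi)&(np.hypot(P[:,0]-.507,P[:,1]+.3)<.08);print(k.sum(),np.median(P[k,2]),rect(P[k]))
```

```bash
python3 to.py .507 -.3 .114 75.2
```

```text
1123 0.029151920167526456 ([[0.45320001244544983, -0.29840001463890076], [0.5587999820709229, -0.326200008392334], [0.5648000240325928, -0.3034000098705292], [0.459199994802475, -0.27559998631477356]], array([ 0.509 , -0.3009]), array([0.0236, 0.1092]))
1074 0.07406281021824852 ([[0.47749999165534973, -0.30300000309944153], [0.5350000262260437, -0.31779998540878296], [0.5397999882698059, -0.29919999837875366], [0.4823000133037567, -0.28439998626708984]], array([ 0.5087, -0.3011]), array([0.0192, 0.0594]))
t 2.65 tcp [ 0.5085 -0.298   0.2012] station [ 0.0336 -0.3065] F [-0.2 -0.3  0.5]
delta [ 0.001  -0.0024  0.0872] rot [ 0.0002  0.0009 -0.0006]
```

View pics/w1.png

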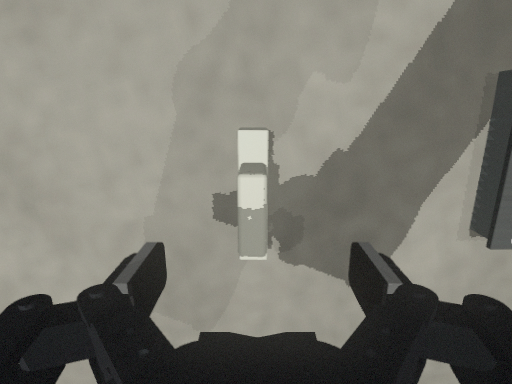

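The wrist view shows the grip aligned between the fingers, at about (253,210). Descending and gripping.

Request:
pendant([
  [[0.0005, -0.0028, 0.04], [0, 0, 0]],
  [[0.0005, -0.0028, 0.07], [0, 0, 0]],
  [[0.0005, -0.0028, 0.088], [0, 0, 0]],
  [[0.0005, -0.0028, 0.088], [0, 0, 0]],
  [[0.0005, -0.0028, 0.088], [0, 0, 0]],
])

```text
clock: 3.15
tcp_pos: [0.508, -0.301, 0.114]
orientation: [0.405, 3.112, -0.001]
contact_force: [-0.0, -1.1, 1.0]
grip_width: 0.0856
gripper_force: 0.0
```

Request:
pendant([
  [[0, 0, 0], [0, 0, 0]],
  [[0, 0, 0], [0, 0, 0]],
  [[0, 0, 0], [0, 0, 0]],
  [[0, 0, 0], [0, 0, 0]],
  [[0, 0, 0], [0, 0, 0]],
], jaw=0, force=60)

```text
clock: 3.65
tcp_pos: [0.5068, -0.3012, 0.1123]
orientation: [0.407, 3.114, -0.0]
contact_force: [0.3, -0.2, 2.3]
grip_width: 0.0192
gripper_force: 58.9
```

Request:
pendant([
  [[0, 0, 0], [0, 0, 0]],
  [[0, 0, 0], [0, 0, 0]],
  [[0, 0, 0], [0, 0, 0]],
  [[0, 0, 0], [0, 0, 0]],
  [[0, 0, 0], [0, 0, 0]],
])

```text
clock: 4.15
tcp_pos: [0.5068, -0.3012, 0.1123]
orientation: [0.407, 3.114, -0.0]
contact_force: [-0.4, -0.5, 4.4]
grip_width: 0.0189
gripper_force: 59.4
```

```bash
python3 to.py .508 -.3007 .112 75.2
```

```text
t 4.15 tcp [ 0.5068 -0.3012  0.1123] station [ 0.0328 -0.3101] F [-0.4 -0.5  4.4]
delta [-0.0011  0.0008  0.0003] rot [-0.      0.0007 -0.0017]
```

Request:
pendant([
  [[0, 0, -0.03], [0, 0, 0]],
  [[0, 0, -0.06], [0, 0, 0]],
  [[0, 0, -0.08], [0, 0, 0]],
  [[0, 0, -0.08], [0, 0, 0]],
])

```text
clock: 4.55
tcp_pos: [0.5077, -0.3017, 0.1942]
orientation: [0.407, 3.111, -0.002]
contact_force: [0.4, -0.7, -0.4]
grip_width: 0.0193
gripper_force: 58.9
```

```bash
python3 to.py S -.009 -.065 .19 74.95
```

```text
t 4.55 tcp [ 0.5077 -0.3017  0.1942] station [ 0.0338 -0.3103] F [ 0.4 -0.7 -0.4]
delta [0.0422 0.2455 0.0039] rot [-0.0006  0.0045  0.0027]
```

Request:
pendant([
  [[0.008, 0.045, 0], [0, 0, 0]],
  [[0.016, 0.09, 0], [0, 0, 0]],
  [[0.024, 0.135, 0], [0, 0, 0]],
  [[0.033, 0.18, 0], [0, 0, 0]],
  [[0.042, 0.215, 0], [0, 0, 0.003]],
])

```text
clock: 5.05
tcp_pos: [0.5205, -0.0791, 0.1905]
orientation: [-0.408, -3.113, -0.001]
contact_force: [0.2, -0.1, -1.0]
grip_width: 0.0191
gripper_force: 59.2
```

Request:
pendant([
  [[0, 0.02, 0], [0, 0, 0]],
  [[0, 0.03, 0], [0, 0, 0]],
  [[0, 0.03, 0], [0, 0, 0]],
  [[0, 0.03, 0], [0, 0, 0]],
])

```text
clock: 5.45
tcp_pos: [0.5285, -0.0548, 0.1914]
orientation: [-0.414, -3.113, 0.002]
contact_force: [-0.6, 0.2, -1.8]
grip_width: 0.0193
gripper_force: 59.2
```

```bash
python3 to.py S -.009 -.065 .150 74.95
```

Run:
```python
from h import *
im,d=r.grab_frame("side");cv2.imwrite("pics/s2.png",im[100:300,120:360].repeat(3,0).repeat(3,1))
im,d=r.grab_frame("top");cv2.imwrite("pics/t2.png",im[110:240,165:345].repeat(4,0).repeat(4,1))
```

```bash
python3 to.py S -.009 -.065 .150 74.95
```

```text
t 5.45 tcp [ 0.5285 -0.0548  0.1914] station [-0.0101 -0.0665] F [-0.6  0.2 -1.8]
delta [-0.0012  0.0016  0.0414] rot [-0.0011 -0.0007 -0.0016]
t 5.55 tcp [ 0.5286 -0.0553  0.1917] station [-0.01  -0.067] F [ 0.4  0.3 -1. ]
delta [-0.001   0.002   0.0417] rot [-0.0009 -0.0003 -0.0029]
```

View pics/s2.png

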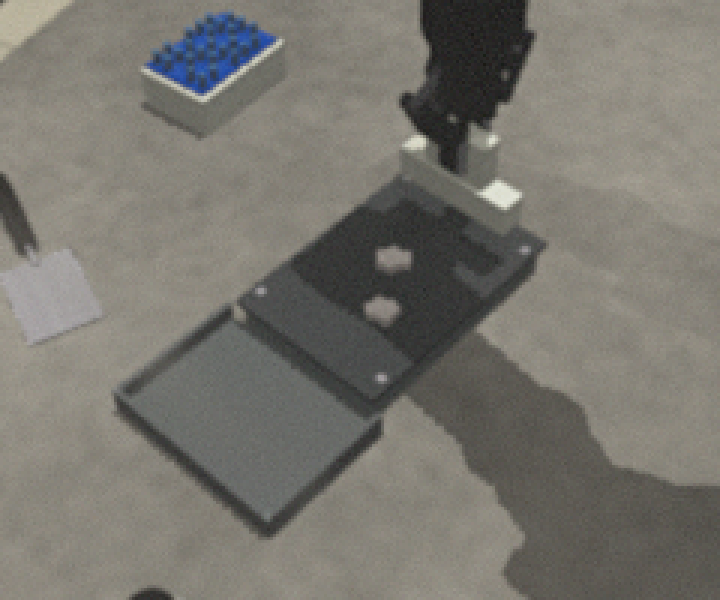

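The scraper is held level over the rear of the plate, with the shards ahead at crop (393,258) and (380,308). Lowering slowly.

Request:
pendant([
  [[0, 0, 0.02], [0, 0, 0]],
  [[0, 0, 0.035], [0, 0, 0]],
  [[0, 0, 0.040], [0, 0, 0]],
  [[0, 0, 0.0405], [0, 0, 0]],
  [[0, 0, 0.0405], [0, 0, 0]],
])

```text
clock: 6.05
tcp_pos: [0.5292, -0.054, 0.1518]
orientation: [0.413, 3.114, -0.0]
contact_force: [0.6, 0.3, -0.5]
grip_width: 0.0191
gripper_force: 59.2
```

Request:
pendant([
  [[0, 0, 0.0005], [0, 0, 0]],
  [[0, 0, 0.001], [0, 0, 0]],
  [[0, 0, 0.001], [0, 0, 0]],
])

```text
clock: 6.35
tcp_pos: [0.5292, -0.0533, 0.1507]
orientation: [0.411, 3.114, 0.0]
contact_force: [0.5, 1.1, -1.0]
grip_width: 0.0191
gripper_force: 59.2
```

Request:
pendant([
  [[0, 0, 0.0005], [0, 0, 0]],
  [[0, 0, 0.001], [0, 0, 0]],
  [[0, 0, 0.001], [0, 0, 0]],
])

```text
clock: 6.65
tcp_pos: [0.5289, -0.0533, 0.1493]
orientation: [-0.412, -3.114, -0.0]
contact_force: [-0.3, -0.3, -0.9]
grip_width: 0.0193
gripper_force: 59.2
```

```bash
python3 to.py S -.009 -.065 .150 74.95
```

```text
t 6.65 tcp [ 0.5289 -0.0533  0.1493] station [-0.0101 -0.065 ] F [-0.3 -0.3 -0.9]
delta [-0.0011 -0.     -0.0007] rot [-0.     -0.0002 -0.0001]
```

Foot is about 1 mm above the plate with no contact, which will do. Pushing.

Request:
pendant([
  [[0, 0.012, 0], [0, 0, 0]],
  [[0, 0.024, 0], [0, 0, 0]],
  [[0, 0.036, 0], [0, 0, 0]],
  [[0, 0.048, 0], [0, 0, 0]],
  [[0, 0.06, 0], [0, 0, 0]],
])

```text
clock: 7.15
tcp_pos: [0.5449, 0.0061, 0.1493]
orientation: [-0.41, -3.115, -0.0]
contact_force: [-0.3, 0.2, -1.3]
grip_width: 0.0195
gripper_force: 59.2
```

Request:
pendant([
  [[0, 0.012, 0], [0, 0, 0]],
  [[0, 0.024, 0], [0, 0, 0]],
  [[0, 0.036, 0], [0, 0, 0]],
  [[0, 0.048, 0], [0, 0, 0]],
  [[0, 0.06, 0], [0, 0, 0]],
])

```text
clock: 7.65
tcp_pos: [0.5604, 0.0635, 0.1494]
orientation: [0.412, 3.114, 0.0]
contact_force: [-0.7, 0.4, -2.0]
grip_width: 0.0196
gripper_force: 59.1
```

```bash
python3 to.py S -.009 .118 .149 74.95
```

Run:
```python
from h import *
im,d=r.grab_frame("side");cv2.imwrite("pics/s3.png",im[100:300,120:360].repeat(3,0).repeat(3,1))
```

```text
t 7.65 tcp [0.5604 0.0635 0.1494] station [-0.0101  0.056 ] F [-0.7  0.4 -2. ]
delta [-0.0011  0.062   0.0004] rot [ 0.      0.     -0.0001]
```

View pics/s3.png

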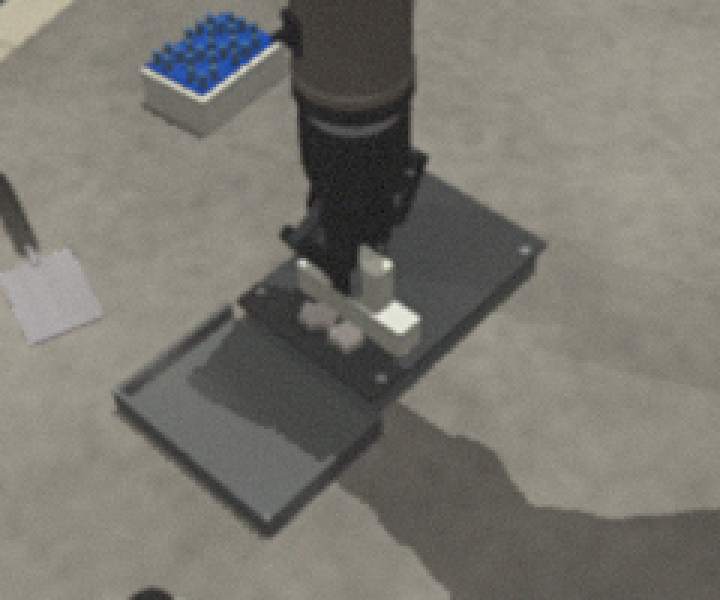

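Both shards sit ahead of the face, at crop (318,315) and (345,335). Continuing past the plate's edge.

Request:
pendant([
  [[0, 0.011, 0], [0, 0, 0]],
  [[0, 0.022, 0], [0, 0, 0]],
  [[0, 0.033, 0], [0, 0, 0]],
  [[0, 0.044, 0], [0, 0, 0]],
  [[0, 0.055, 0], [0, 0, 0]],
])

```text
clock: 8.2
tcp_pos: [0.5747, 0.1166, 0.1494]
orientation: [0.411, 3.115, 0.0]
contact_force: [-0.7, -0.5, -2.1]
grip_width: 0.0192
gripper_force: 59.2
```

Request:
pendant([
  [[0, 0.006, 0], [0, 0, 0]],
  [[0, 0.012, 0], [0, 0, 0]],
  [[0, 0.014, 0], [0, 0, 0]],
  [[0, 0.014, 0], [0, 0, 0]],
  [[0, 0.014, 0], [0, 0, 0]],
])

```text
clock: 8.7
tcp_pos: [0.578, 0.1286, 0.1494]
orientation: [-0.413, -3.114, 0.0]
contact_force: [-0.3, -0.1, -1.4]
grip_width: 0.0192
gripper_force: 59.2
```

Request:
pendant([
  [[0, 0, -0.02], [0, 0, 0]],
  [[0, 0, -0.05], [0, 0, 0]],
  [[0, -0.03, -0.07], [0, 0, 0]],
  [[0, -0.075, -0.07], [0, 0, 0]],
  [[0, -0.12, -0.07], [0, 0, 0]],
])

```text
clock: 9.2
tcp_pos: [0.5468, 0.0119, 0.2203]
orientation: [0.41, 3.113, 0.001]
contact_force: [1.1, -1.0, -1.7]
grip_width: 0.0192
gripper_force: 59.3
```

```bash
python3 to.py S -.009 .118 .149 74.95
```

Run:
```python
from h import *
im,d=r.grab_frame("side");cv2.imwrite("pics/s4.png",im[100:300,120:360].repeat(3,0).repeat(3,1))
```

```text
t 9.2 tcp [0.5468 0.0119 0.2203] station [-0.0098  0.0027] F [ 1.1 -1.  -1.7]
delta [-0.0008  0.1153  0.0714] rot [0.0008 0.0018 0.0007]
```

View pics/s4.png

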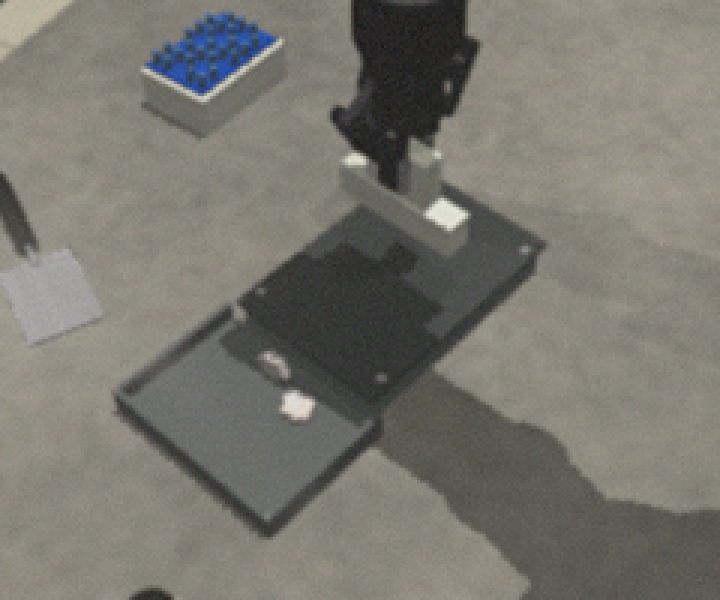

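Both shards are in the tray, at crop (297,405) lying flat and (273,365) possibly tilted. I'll carry the scraper back to its place and measure the shards from above.

Request:
pendant([
  [[-0.006, -0.045, 0], [0, 0, 0]],
  [[-0.012, -0.09, 0], [0, 0, 0]],
  [[-0.018, -0.135, 0], [0, 0, 0]],
  [[-0.024, -0.18, 0], [0, 0, 0]],
  [[-0.032, -0.225, 0], [0, 0, 0]],
])

```text
clock: 9.75
tcp_pos: [0.5184, -0.2143, 0.2195]
orientation: [-0.413, -3.114, -0.0]
contact_force: [1.2, -0.3, 0.1]
grip_width: 0.0197
gripper_force: 59.3
```

Request:
pendant([
  [[-0.006, -0.045, 0], [0, 0, 0]],
  [[-0.01, -0.088, 0], [0, 0, 0]],
  [[-0.01, -0.088, 0], [0, 0, 0]],
  [[-0.01, -0.088, 0], [0, 0, 0]],
])

```text
clock: 10.15
tcp_pos: [0.5052, -0.3014, 0.2193]
orientation: [-0.418, -3.113, 0.0]
contact_force: [0.5, -0.0, -0.3]
grip_width: 0.0197
gripper_force: 59.3
```

```bash
python3 to.py .508 -.301 .1125 75
```

Run:
```python
from h import *
for n in("top","side"):
    im,d=r.grab_frame(n);cv2.imwrite(f"pics/{n}5.png",im)
    if n=="top":
        y,x=np.mgrid[115:210,170:250]
        k=im[115:210,170:250].min(2)>125;y,x=y[k],x[k];P=bydepth(n,np.c_[x,y],d[y,x])
        S=np.array([.5556,.0068]);a=np.radians(-15.05);M=np.array([[np.cos(a),-np.sin(a)],[np.sin(a),np.cos(a)]])
        q=(P[:,:2]-S)@M
        k=(abs(q[:,0])<.08)&(q[:,1]>.105)&(q[:,1]<.223)
        lab=np.c_[q,P[:,2]][k];print(np.round(lab*1000)[::3].astype(int).tolist())
```

```text
t 10.15 tcp [ 0.5052 -0.3014  0.2193] station [ 0.0313 -0.3107] F [ 0.5 -0.  -0.3]
delta [-0.0027  0.0011  0.1068] rot [-0.0002 -0.0004 -0.0049]
[[29, 134, 12], [26, 130, 22], [23, 129, 26], [20, 130, 29], [16, 131, 34], [13, 133, 33], [15, 126, 32], [12, 130, 32], [9, 131, 33], [5, 133, 35], [5, 138, 8], [4, 127, 35], [2, 127, 36], [-3, 131, 27], [-14, 144, 18], [-18, 155, 8], [-17, 146, 19], [-15, 139, 20], [-21, 152, 20], [-19, 145, 18], [-17, 138, 20], [-24, 155, 12], [-22, 146, 20], [-20, 139, 20], [-18, 133, 15], [-25, 148, 19], [-23, 141, 18], [-21, 134, 17], [-27, 148, 17], [-25, 141, 19], [-23, 134, 16], [-30, 149, 18], [-28, 143, 17], [-26, 135, 19], [-34, 151, 19], [-32, 144, 20], [-29, 137, 18], [-35, 151, 11], [-34, 143, 18], [-32, 136, 18], [-38, 147, 19], [-36, 140, 18], [-33, 133, 16], [-39, 144, 16], [-37, 138, 8]]
```

The flat shard is at station (−0.027, 0.143). The other stands on edge near (0.012, 0.130), spanning about 10–35 mm, so its centre is around 22 mm and below the limit. Setting the scraper down.

Request:
pendant([
  [[0, 0, 0.04], [0, 0, 0]],
  [[0, 0, 0.07], [0, 0, 0]],
  [[0, 0, 0.09], [0, 0, 0]],
  [[0, 0, 0.1], [0, 0, 0]],
  [[0, 0, 0.1], [0, 0, 0]],
])

```text
clock: 10.75
tcp_pos: [0.5061, -0.2983, 0.1183]
orientation: [-0.408, -3.113, -0.002]
contact_force: [-0.2, 0.3, -1.5]
grip_width: 0.0191
gripper_force: 59.4
```

Request:
pendant([
  [[0, 0, 0.003], [0, 0, 0]],
  [[0, 0, 0.005], [0, 0, 0]],
  [[0, 0, 0.005], [0, 0, 0]],
])

```text
clock: 11.05
tcp_pos: [0.5065, -0.3, 0.1151]
orientation: [0.411, 3.113, -0.0]
contact_force: [0.1, -0.0, -1.2]
grip_width: 0.0188
gripper_force: 59.4
```

Request:
pendant([
  [[0, 0, 0.0005], [0, 0, 0]],
  [[0, 0, 0.001], [0, 0, 0]],
  [[0, 0, 0.0015], [0, 0, 0]],
  [[0, 0, 0.0015], [0, 0, 0]],
])

```text
clock: 11.45
tcp_pos: [0.5062, -0.2999, 0.1129]
orientation: [0.412, 3.114, 0.0]
contact_force: [-0.4, 0.2, -1.1]
grip_width: 0.0195
gripper_force: 59.4
```

```bash
python3 to.py .508 -.301 .1123 75
```

```text
t 11.45 tcp [ 0.5062 -0.2999  0.1129] station [ 0.0319 -0.309 ] F [-0.4  0.2 -1.1]
delta [-0.0021 -0.0006  0.0006] rot [ 0.      0.     -0.0011]
```

Request:
pendant([
  [[0, 0, 0.0005], [0, 0, 0]],
  [[0, 0, 0.0005], [0, 0, 0]],
  [[0, 0, 0.001], [0, 0, 0]],
  [[0, 0, 0.001], [0, 0, 0]],
])

```text
clock: 11.85
tcp_pos: [0.5062, -0.3, 0.1124]
orientation: [0.412, 3.114, 0.0]
contact_force: [-1.8, 0.9, 5.9]
grip_width: 0.0194
gripper_force: 60.3
```

The foot is on the bench (force up to 6 N). Releasing and retreating straight up.

Request:
pendant([
  [[0, 0, 0], [0, 0, 0]],
  [[0, 0, 0], [0, 0, 0]],
  [[0, 0, 0], [0, 0, 0]],
  [[0, 0, 0], [0, 0, 0]],
  [[0, 0, 0], [0, 0, 0]],
], jaw=0.075)

```text
clock: 12.35
tcp_pos: [0.5062, -0.2999, 0.1118]
orientation: [-0.412, -3.114, 0.0]
contact_force: [0.0, 0.6, -0.6]
grip_width: 0.0745
gripper_force: 0.0
```

Request:
pendant([
  [[0, 0, -0.02], [0, 0, 0]],
  [[0, 0, -0.06], [0, 0, 0]],
  [[0, 0, -0.1], [0, 0, 0]],
  [[0, 0, -0.14], [0, 0, 0]],
  [[0, 0, -0.14], [0, 0, 0]],
])

```text
clock: 12.85
tcp_pos: [0.5084, -0.3018, 0.2575]
orientation: [0.411, 3.105, -0.004]
contact_force: [0.5, -0.3, -1.1]
grip_width: 0.0748
gripper_force: 0.0
```

Run:
```python
from h import *
c=r.camera_info("wrist");im,d=r.grab_frame("wrist")
y,x=np.nonzero((d>0)&(im.min(2)>120));P=bydepth("wrist",np.c_[x,y],d[y,x],c)
for lo,hi in((.022,.036),(.066,.085)):
    k=(P[:,2]>lo)&(P[:,2]<hi)&(np.hypot(P[:,0]-.507,P[:,1]+.3)<.08);print(k.sum(),np.median(P[k,2]),rect(P[k]))
im,d=r.grab_frame("top");s=r.grab_frame("side")[0]
cv2.imwrite("pics/end.png",np.hstack([im[110:240,165:345].repeat(3,0).repeat(3,1)[:390],cv2.resize(s[90:290,150:350],(240,390))]))
```

```text
929 0.02915291081801871 ([[0.4528000056743622, -0.296999990940094], [0.5586000084877014, -0.3255999982357025], [0.5648000240325928, -0.3028999865055084], [0.45899999141693115, -0.2743000090122223]], array([ 0.5088, -0.2999]), array([0.0236, 0.1096]))
1515 0.07408870684329924 ([[0.47679999470710754, -0.301800012588501], [0.5339000225067139, -0.3165999948978424], [0.5386999845504761, -0.2980000078678131], [0.48159998655319214, -0.2831999957561493]], array([ 0.5078, -0.2999]), array([0.0192, 0.059 ]))
```

View pics/end.png

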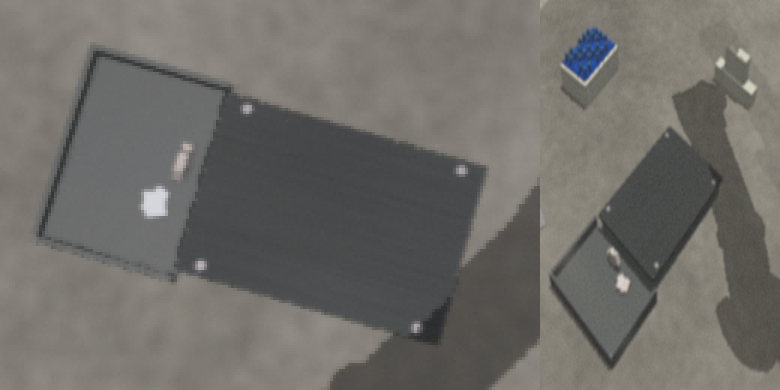

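The scraper stands upright and released (tops at 29 and 74 mm, as at the start). Both shards rest in the tray, at crop (155,202) and, on edge, at (181,160). Handing in.

```bash
python3 -c "
from bench import r
print(r.hand_in())"
```

```text
the job is handed in; nothing more can be done
None
```

I pushed both shards into the catch tray with the scraper (one lies flat, the other stands on edge, its centre about 22 mm up), set the scraper down upright on the bench clear of the plate and tray, and handed the job in at about 13 s; no verdict was returned.

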